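# Shift a pin-locked extension to its next hole

### The job

The sliding section of the extension rail on the bench must move on by one hole. Lever the dust cover over its lock knob fully open with the blade of the scraper, not with the gripper, and lay the scraper back down flat on the bench. Then pull the spring knob up, slide the section to the next hole in the rail (the middle one, not the far one) and let the pin go fully home in it; finish while still holding the knob, leaving the brush, the wooden wedge and the tape measure where they are.

Things in the scene. Friction and masses are not known exactly. Their poses are not given: they have to be found in the camera images.
- rail: fixed extension rail: dark steel foot plate 90 x 190 x 8 mm carrying a steel bar 40 x 180 mm, top at 34 mm, with three 12 mm holes in its top at y = +50, 0 and -50 mm. Origin: centre of the foot's underside, on the bench. x points from its front to its back, y along the bar (to the left as seen from its front), z up
- section (a joint): travel of the sliding section (an aluminium sleeve 58 x 70 mm over the bar, top at 42 mm, with a rung across its left end) in m: 0 at the start, pin in the left hole; grows along the rail's -y; 0.050 with the pin over the middle hole, 0.100 at the far one. It slides easily (about 1 N) once the pin is clear, and is locked within 1 mm while the pin is in a hole
- plunger (a joint): lift of the spring plunger in m: 0 with the pin fully home, 0.016 at its upper stop. The 10 mm round-ended pin reaches 12 mm into its hole, so the section is free above 0.012. A spring pushes it down with 3 N (home) to 6 N (fully up)
- knob (a point): centre of the plunger's black round knob, 26 mm across and 20 mm high (64 mm above the bench with the pin home, knob top at 74 mm); it moves with plunger and section; axes as the rail's. Below it are only a 22 mm collar (top at 50 mm) and the section top at 42 mm: with the cover open all sides of the knob are free for fingers
- cover (a joint): angle of the dust cover in rad: 0 closed over the knob, 2.05 fully open at its stop. Light grey box-shaped cover 66 x 64 mm, 36 mm high, roof at 81 mm, 80 g, hinged at the section's back along the rail's y. Its weight shuts it below about 0.9 rad; beyond about 1.1 rad it tips over and falls fully open by itself
- hinge (a point): middle of the cover's hinge axis, 45 mm above the bench, on the section, 33 mm behind the knob's axis; axes as the rail's. The cover's front wall stands 63 to 66 mm in front of it
- lip (a point): middle of the front edge of the cover's pry lip, on its underside; a flange 50 mm wide and 3 mm thick along the foot of the cover's front wall, sticking out 11 mm to the front. Closed it is 77 mm in front of the hinge and 52 mm above the bench, with a 10 mm gap between it and the section's top for the blade; the gap is open to the inside. Turns with the cover
- scraper: loose scraper, 165 mm long, 60 to 130 g: flat wooden handle 90 x 24 x 18 mm and a stiff steel blade 30 mm wide, 3 mm thick. Origin: underside of the handle's centre; x points along the blade, z up as it lies. The handle's front end is at x = 45 mm; balance point near x = 20 mm
- blade_tip (a point): middle of the scraper's blade edge, 120 mm ahead of its origin and 9 mm above its underside, at mid-thickness of the blade; axes as the scraper's
- glue_brush: bystander: slim brush with a round wooden handle and a metal ferrule, 210 mm long, 26 mm wide, 12 mm high, lying beside the scraper (either side); origin: underside of its centre
- wedge: bystander: small hardwood wedge lying in front of the rail, 28 x 110 x 24 mm; origin: centre of its underside
- tape_measure: bystander: tape measure standing on its edge, 32 x 71 x 63 mm; origin: centre of its underside

How it is judged (in metres and radians):
On the way, in this order (a step that is already met when the one before it is completed fails the run):
1. the scraper is lifting the cover (value of joint cover above 0.25 rad and contact force between scraper and cover above 0.1 N), for 0.05 s.
2. the cover is fully open (value of joint cover above 1.9 rad), for 0.2 s.
3. the scraper lies flat on the bench, let go (height (world z) of scraper below 0.006 m and angle between scraper's own z axis and vertical below 0.1 rad and contact force between the fingers and scraper below 0.1 N), for 0.1 s.
4. the knob is pulled up with the section still at the first hole (value of joint plunger above 0.011 m and value of joint section below 0.01 m), for 0.05 s.
5. the section is at the next hole with the pin home and the knob held (value of joint plunger below 0.003 m and value of joint section between 0.047 and 0.053 m and contact force between the fingers and plunger above 3 N), for 0.2 s.
At the end, for the whole second after the job is handed in: The pin is home in the middle hole (plunger within 3 mm of fully down, section within 3 mm of 50 mm travel), the fingers still hold the knob with more than 3 N, the cover stands fully open (over 1.9 rad), and the scraper lies released, flat and still on the bench (all of step 3 and all of step 5 and value of joint cover above 1.9 rad and linear speed of scraper below 0.02 m/s); the arm keeps its last pose, push and grip.
It fails at once if the gripper or arm pushes on the cover (contact force between the arm and cover above 2 N).
It fails at once if the fingers push on the cover (contact force between the fingers and cover above 2 N).
It fails at once if the brush is moved more than 30 mm (distance of glue_brush from where it was at the start of the episode above 0.03 m).
It fails at once if the wedge is moved more than 30 mm (distance of wedge from where it was at the start of the episode above 0.03 m).
It fails at once if the tape measure is moved more than 30 mm (distance of tape_measure from where it was at the start of the episode above 0.03 m).
It also fails if it takes over 61 s, if anything falls off the work surface, if the arm or the gripper's body presses on something with over 40 N, if the wrist force passes 120 N, or if a joint passes its speed limit or range.

### The arm

A 7-joint arm with a two-finger parallel gripper is mounted at the origin on the work surface; the furniture and walls round the work are solid. World frame = base frame: x ahead of the robot, y to its left, z up, the work surface at z = 0. Lengths are in mm, angles in rad, forces in N, time in s.
With the tool pointing down it reaches from about 425 to 1025 mm from the base axis. Payload 9.4 kg.
Tool frame: the origin (TCP) lies on the centre line of the jaws, within the pads' length; the fingertips stand 11 mm ahead of it and the grasp point (between the pads) lies 8 mm behind it (arm.tip_reach is the z of the fingertips in the tool frame, in mm); z points along the fingers, y is the line along which they close (so a half turn about z gives the same grasp; the last joint's range is limited). The gripper opens to 85 mm and grips with 20 to 120 N. Pads are 22 mm wide; open, the fingers measure 114 mm over their backs; the gripper's body (76 mm by 85 mm) begins 54 mm behind the grasp point. The pads swing forward as they close: fully open they stand 13 mm farther back than shut.
Start: joints at [-1.422, 0.599, -0.003, 1.599, 0.002, 0.943, -0.08], TCP at [162.321, 706.595, 242.275] pointing down, gripper open.
Joint ranges: [-2.57, 2.57], [-0.35, 1.97], [-1.29, 1.29], [0.11, 2.56], [-1.05, 4.19], [0.11, 1.86], [-2.63, 2.63]. Speed limits (rad/s): [2.22, 2.22, 3.01, 3.01, 3.14, 3.14, 3.14].

### API

Orientations are given as a unit quaternion [w, x, y, z].
In Python, from bench import status, snapshot, camera_model, workorder, arm gives the robot as it stands.
- The arm moves only by the tool step_arm, never from a script. Its argument "series" is a list of rows, each a list of 7 numbers: the shift along the tool's x, y, z each as a share of 0.04 m, from -1 to 1, then the turn, a rotation vector about the tool's x, y, z each as a share of 0.12 rad, from -1 to 1, then the opening, from 0 (shut) to 1 (fully open). A call has 1 to 10 rows; each row shifts and turns the commanded pose from where the row before left it, along the tool's axes as they then stand; what a row does not reach is not made up. A row lasts 1/12 s, in which the tool goes at most 41.7 mm and 7.16 degrees, less where a joint would pass 70% of its speed; a pose out of reach is approached as far as the arm can. A call with a number of a shift or a turn outside -1 to 1 is refused whole. A call with a gripper value outside its range is refused whole. The fingers move at their own pace and stop on an object; the grip force is fixed at half the most. Time passes only in rows, so rows that do not move let the fingers close. It gives the time, the measured TCP pose, the force, the opening and the grip force at its end, in the units of the state.
- status.sense(): the state, without advancing time (a new reading comes with each control period).
- snapshot(name): name is "side" or "top"; returns the picture (480x640x3 uint8, red, green, blue); there is no depth.
- camera_model(name): a dict with "vertical_fov" (degrees; the focal length in pixels is half the picture's height over the tangent of half this angle, whatever the lens; pixels are square), "cx", "cy" (the principal point, pixels), "world_to_cam" (4x4, takes a point from world to camera coordinates). Camera axes: x right, y up, looking along -z (the intrinsics and any distortion apply to the point x, -y, -z); pixel columns grow to the right and rows downward; lengths in mm; the calibration is good to about 2 mm. A picture is of the moment at which its call begins. camera_model takes no time and is no camera call.
- workorder.close_job(): hands the job in; it is judged then, once.
The state is a dict: "clock": time; "joint_pos": joint angles; "qvel": joint speeds; "joint_torque": joint torques, N m; "position": TCP position; "tool_rot": TCP orientation; "force": force on the tool from outside, world axes, zero at the start; "wrist_torque": the same for the moment, N m; "width": opening from 0.0 (shut) to 1.0 (fully open); "grip_force": force on a finger pad.
Only numpy, scipy, OpenCV 4.12 (cv2) and the standard library are available. Lean on these libraries where they do the work, as an engineer would, in place of code of your own. Each camera call takes 0.05 s, during which the arm holds its last target. There are 200 camera calls.

## Working session

There is one attempt and no reset: what is moved stays moved. The work goes in short steps, Python scripts to look and compute and a tool call to move; the robot and the scene stay as the last step left them, time stands still between calls to the robot, and variables do not carry over. Pictures are saved under pics/ and viewed, at most 10 in all, crops included, and the job is handed in when it is done.

Besides the shell and the picture viewer there is one more tool, called after "Emit:" in YAML: its name, and indented under it one key for each argument. step_arm: Moves the arm, as the interface text tells. Its arguments: {"type":"object","properties":{"series":{"type":"array"}},"required":["series"]}

```bash
mkdir -p pics; ls; python3 - <<'E'
from bench import status, snapshot, camera_model, workorder, arm
import cv2, json
print(status.sense())
for n in ("side","top"):
    im=snapshot(n); cv2.imwrite(f"pics/{n}0.png",im[:,:,::-1])
    print(n,camera_model(n))
print([a for a in dir(arm) if a[0]!='_'], arm.tip_reach)
E
```

```text
pics
{'clock': 0.0, 'joint_pos': array([-1.42170237,  0.60013171, -0.00253152,  1.60014296,  0.0017976 ,
        0.94290834, -0.07978956]), 'qvel': array([-0.0011222 ,  0.00047856,  0.0005767 , -0.00151318,  0.00206369,
       -0.00172755, -0.00088395]), 'joint_torque': array([-1.31488257e-03, -7.76436138e+01,  1.56437002e+00, -2.58026111e+01,
        1.22474527e-02,  8.75063794e-03, -5.66640563e-05]), 'position': array([162.23106052, 706.13864621, 241.40768659]), 'tool_rot': array([-1.45759386e-05,  1.12628519e-01,  9.93636848e-01, -7.94011164e-04]), 'force': array([-0.14403193,  0.40717814, -0.18838546]), 'wrist_torque': array([-0.03244818,  0.00548946,  0.04055124]), 'grip_force': 0.0, 'width': 1.0016191804248271}
side {'vertical_fov': 49.78789678602741, 'cx': 320.90041385261486, 'cy': 233.93469896411676, 'world_to_cam': array([[-4.54989124e-01, -8.90496835e-01,  5.32763183e-04,
         1.76063477e+02],
       [ 7.90616858e-01, -4.03681152e-01,  4.60398210e-01,
        -4.73954997e+02],
       [-4.09768083e-01,  2.09897390e-01,  8.87712343e-01,
        -7.94804533e+02],
       [ 0.00000000e+00,  0.00000000e+00,  0.00000000e+00,
         1.00000000e+00]])}
top {'vertical_fov': 50.47598660603171, 'cx': 315.20299083360936, 'cy': 249.03652288875776, 'world_to_cam': array([[ 7.56073453e-03, -9.99578235e-01, -2.80390192e-02,
        -6.77220986e+01],
       [ 9.88852791e-01,  3.30396392e-03,  1.48859808e-01,
        -5.34762105e+02],
       [-1.48704385e-01, -2.88519518e-02,  9.88460708e-01,
        -8.86072939e+02],
       [ 0.00000000e+00,  0.00000000e+00,  0.00000000e+00,
         1.00000000e+00]])}
['Unreachable', 'tip_reach'] 11.0
```

View pics/top0.png

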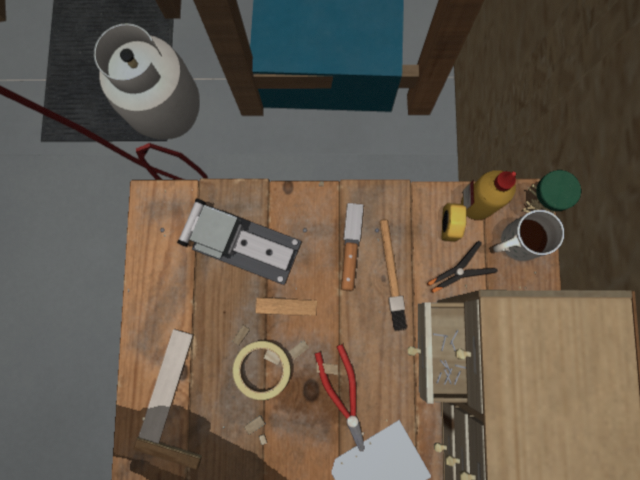

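View pics/side0.png

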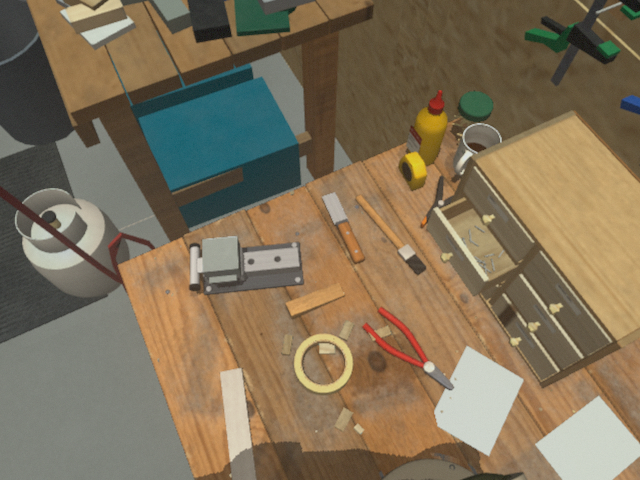

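```bash
python3 - <<'E'
import cv2
t=cv2.imread("pics/top0.png");s=cv2.imread("pics/side0.png")
cv2.imwrite("pics/tc.png",cv2.resize(t[180:340,170:420],None,fx=3.2,fy=3.2,interpolation=cv2.INTER_CUBIC))
cv2.imwrite("pics/sc.png",cv2.resize(s[180:320,180:430],None,fx=3.2,fy=3.2,interpolation=cv2.INTER_CUBIC))
E
```

```text
(no output)
```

View pics/tc.png

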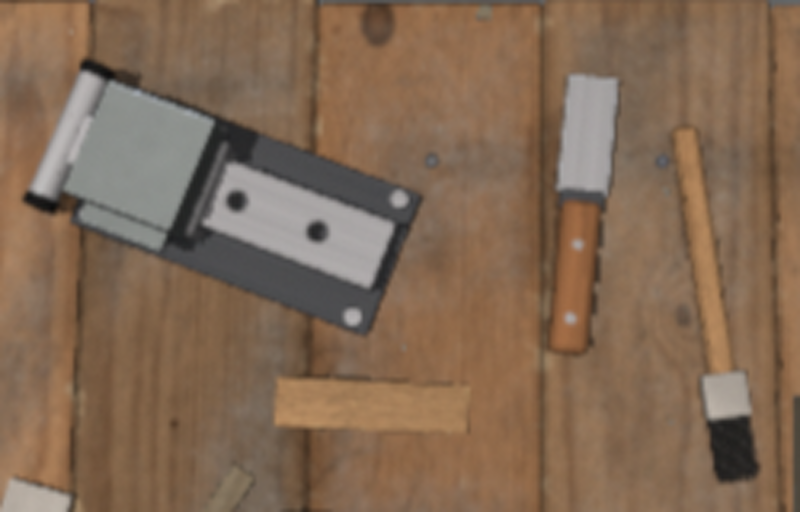

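View pics/sc.png

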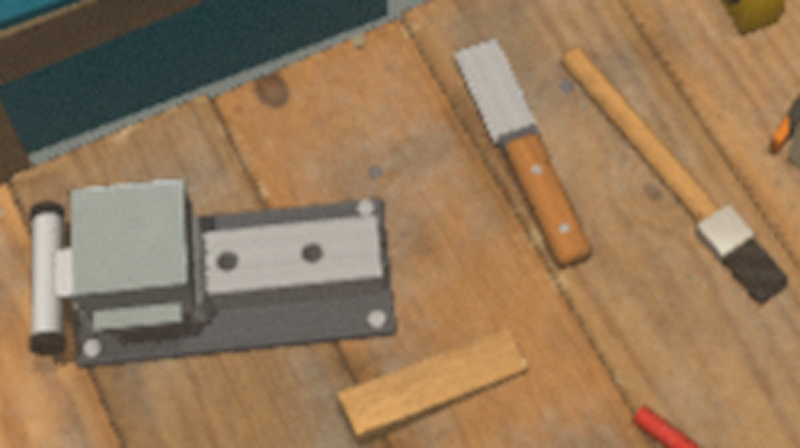

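```bash
cat > h.py <<'E'
import numpy as np, cv2
from scipy.spatial.transform import Rotation as R
from bench import status, snapshot, camera_model
def P(n):
    m=camera_model(n); f=240/np.tan(np.radians(m["vertical_fov"]/2))
    K=np.array([[f,0,m["cx"]],[0,f,m["cy"]],[0,0,1]])
    return K@np.diag([1,-1,-1])@np.asarray(m["world_to_cam"])[:3]
def proj(n,X):
    X=np.atleast_2d(X); p=np.c_[X,np.ones(len(X))]@P(n).T; return p[:,:2]/p[:,2:]
def tri(pt,ps):
    X=cv2.triangulatePoints(P("top"),P("side"),np.float64(pt).reshape(-1,2).T,np.float64(ps).reshape(-1,2).T)
    return (X[:3]/X[3]).T
def ray(n,px,z):
    M=P(n); A=[]
    H=np.c_[M[:,0],M[:,1],M[:,2]*z+M[:,3]]
    v=np.linalg.solve(H,np.r_[px,1]); return v[:2]/v[2]
E
python3 - <<'E'
from h import *
d=dict(hole_m=((236,201),(228,261)),hole_f=((317,232),(313,253)),rTL=((112,82),(70,187)),rTR=((214,120),(184,180)),rBR=((167,229),(188,288)),rBL=((65,190),(74,297)),
barB=((395,222),(381,217)),barF=((371,289),(384,275)),footB=((423,196),(383,199)),footF=((368,335),(396,332)),
tipL=((570,74),(455,53)),tipR=((618,77),(495,39)),riv1=((577,244),(536,169)),riv2=((570,318),(564,229)),hL=((550,350),(566,266)),hR=((588,353),(591,250)))
for k,(a,b) in d.items():
    a=np.array(a)/3.2+[170,180]-.3; b=np.array(b)/3.2+[180,180]-.3
    X=tri(a,b)[0]; e=proj("top",X)[0]-a, proj("side",X)[0]-b
    print(k,X.round(1),np.round(e,1).ravel())
E
```

```text
hole_m [546.7  66.4  37.6] [ 0.2  0.2 -0.2 -0.1]
hole_f [529.1  19.7  36.7] [ 0.2  0.1 -0.2 -0.1]
rTL [606.4 130.2  84.8] [-0.6 -0.5  0.7  0.2]
rTR [584.4  72.   81.5] [ 0.3  0.3 -0.4 -0.1]
rBR [524.1  96.4  76.4] [ 0.6  0.5 -0.7 -0.2]
rBL [546.  154.   78.4] [ 0.1  0.1 -0.1 -0. ]
barB [534.5 -25.7  33.7] [ 0.8  0.7 -1.  -0.3]
barF [496.7 -11.5  37.6] [ 0.  0. -0. -0.]
footB [555.3 -38.5   7.8] [-0.1 -0.1  0.1  0. ]
footF [473.4  -7.1   5.1] [-0.1 -0.1  0.1  0. ]
tipL [ 628.2 -125.3   10.1] [ 0.1  0.1 -0.1 -0. ]
tipR [ 626.8 -153.9    8.3] [ 0.1  0.1 -0.1 -0. ]
riv1 [ 525.1 -128.7   20.9] [ 0.  0. -0. -0.]
riv2 [ 482.4 -124.8   18.8] [ 0.1  0.1 -0.1 -0. ]
hL [ 463.5 -114.5   12.9] [ 0.7  0.6 -0.8 -0.2]
hR [ 463.3 -134.3   15.4] [-0.4 -0.3  0.4  0.1]
```

Emit:
step_arm:
  series:
    - [-0.6, -0.6, 0, 0, 0, -0.55, 0.6]
    - [-0.6, -0.65, 0, 0, 0, -0.55, 0.6]
    - [-0.62, -0.68, 0.05, 0, 0, 0, 0.6]
    - [-0.62, -0.68, 0.05, 0, 0, 0, 0.6]
    - [-0.62, -0.68, 0.05, 0, 0, 0, 0.6]
    - [-0.62, -0.68, 0.05, 0, 0, 0, 0.6]
    - [-0.62, -0.68, 0.05, 0, 0, 0, 0.6]
    - [-0.62, -0.68, 0.05, 0, 0, 0, 0.6]
    - [-0.62, -0.68, 0.05, 0, 0, 0, 0.6]
    - [-0.62, -0.68, 0.05, 0, 0, 0, 0.6]

```text
clock: 0.93
position: [377.7, 411.5, 226.1]
tool_rot: [-0.0, 0.047, 0.999, -0.0]
force: [0.4, 0.0, -0.6]
width: 0.601
grip_force: 0.0
```

```bash
cat >> h.py <<'E'
def to(pos,yaw,pitch=0):
    "units of step shares from here to target (tool down, tool y at yaw)"
    s=status.sense(); q=s["tool_rot"]; R0=R.from_quat([q[1],q[2],q[3],q[0]])
    c,n=np.cos(yaw),np.sin(yaw)
    R1=R.from_matrix(np.array([[-c,-n,0],[-n,c,0],[0,0,-1.]]).T.T)*R.from_euler('y',pitch)
    rv=(R0.inv()*R1).as_rotvec()
    d=R0.inv().apply(np.array(pos)-s["position"])
    print("t",round(s["clock"],2),"pos",s["position"].round(1),"F",s["force"].round(1),"w",round(s["width"],3),"g",round(s["grip_force"],1))
    print(" shift rows",(d/40).round(2),"|",round(np.linalg.norm(d)/41.7,1)," turn rows",(rv/.12).round(2))
    d1=R1.inv().apply(np.array(pos)-s["position"]); print(" shift in target axes",(d1/40).round(2))
E
python3 -c "
from h import *
to([522.9,-129.9,80],-.0925)"
```

```text
t 0.93 pos [377.7 411.5 226.1] F [ 0.4  0.  -0.6] w 0.601 g 0.0
 shift rows [ -4.88 -13.13   3.66] | 13.9  turn rows [-0.   -0.   -0.01]
 shift in target axes [ -4.86 -13.14   3.65]
```

Emit:
step_arm:
  series:
    - [-0.33, -0.88, 0.1, 0, 0, 0, 0.6]
    - [-0.33, -0.88, 0.1, 0, 0, 0, 0.6]
    - [-0.33, -0.88, 0.1, 0, 0, 0, 0.6]
    - [-0.33, -0.88, 0.1, 0, 0, 0, 0.6]
    - [-0.33, -0.88, 0.1, 0, 0, 0, 0.6]
    - [-0.33, -0.88, 0.1, 0, 0, 0, 0.6]
    - [-0.33, -0.88, 0.1, 0, 0, 0, 0.6]
    - [-0.33, -0.88, 0.1, 0, 0, 0, 0.6]
    - [-0.33, -0.88, 0.1, 0, 0, 0, 0.6]
    - [-0.33, -0.88, 0.1, 0, 0, 0, 0.6]

```text
clock: 1.77
position: [475.6, 48.5, 186.0]
tool_rot: [-0.0, 0.047, 0.999, -0.0]
force: [1.3, 0.0, -0.2]
width: 0.598
grip_force: 0.0
```

Emit:
step_arm:
  series:
    - [-0.33, -0.87, 0.45, 0, 0, 0, 0.6]
    - [-0.33, -0.87, 0.45, 0, 0, 0, 0.6]
    - [-0.33, -0.87, 0.45, 0, 0, 0, 0.6]
    - [-0.33, -0.87, 0.45, 0, 0, 0, 0.6]
    - [-0.33, -0.87, 0.45, 0, 0, 0, 0.6]
    - [0, 0, 0, 0, 0, 0, 0.6]
    - [0, 0, 0, 0, 0, 0, 0.6]

```text
clock: 2.35
position: [524.2, -131.7, 94.9]
tool_rot: [-0.001, 0.049, 0.999, -0.0]
force: [-1.3, 0.3, 0.6]
width: 0.6
grip_force: 0.0
```

```bash
python3 -c "
from h import *
to([522.9,-129.9,16],-.0925)"
```

```text
t 2.35 pos [ 524.2 -131.7   94.9] F [-1.3  0.3  0.6] w 0.6 g 0.0
 shift rows [0.03 0.04 1.97] | 1.9  turn rows [-0.   -0.02 -0.05]
 shift in target axes [0.04 0.04 1.97]
```

Emit:
step_arm:
  series:
    - [0.02, 0.02, 0.5, 0, 0, 0, 0.6]
    - [0.02, 0.02, 0.5, 0, 0, 0, 0.6]
    - [0, 0, 0.5, 0, 0, 0, 0.6]
    - [0, 0, 0.47, 0, 0, 0, 0.6]
    - [0, 0, 0, 0, 0, 0, 0.2]
    - [0, 0, 0, 0, 0, 0, 0]
    - [0, 0, 0, 0, 0, 0, 0]
    - [0, 0, 0, 0, 0, 0, 0]
    - [0, 0, 0, 0, 0, 0, 0]

```text
clock: 3.1
position: [524.1, -127.2, 18.7]
tool_rot: [0.001, 0.047, 0.999, -0.0]
force: [0.0, 1.2, -1.9]
width: 0.264
grip_force: 59.7
```

Emit:
step_arm:
  series:
    - [0, 0, 0, 0, 0, 0, 0]
    - [0, 0, -0.5, 0, 0, 0, 0]
    - [0, 0, -0.5, 0, 0, 0, 0]
    - [0, 0, -0.5, 0, 0, 0, 0]
    - [0, 0, -0.5, 0, 0, 0, 0]
    - [0, 0, 0, 0, 0, 0, 0]

```text
clock: 3.6
position: [525.0, -127.9, 101.1]
tool_rot: [0.003, 0.047, 0.999, -0.0]
force: [0.4, -0.1, -0.4]
width: 0.262
grip_force: 59.7
```

```bash
python3 - <<'E'
from h import *
u=np.array([.934,-.357])
knob=np.array([565.1,112.8])
# tip target: 30 mm in front of lip; grip 105 behind the tip
g=knob-(44+30+105)*u; print(g)
to([*g,100],-.365)
t=snapshot("top");s=snapshot("side")
a=cv2.resize(t[170:310,250:450,::-1],None,fx=4,fy=4,interpolation=2)
cv2.imwrite("pics/g1.png",a)
cv2.imwrite("pics/g1s.png",cv2.resize(s[150:300,280:480,::-1],None,fx=4,fy=4,interpolation=2))
E
```

```text
[397.914 176.703]
t 3.6 pos [ 525.  -127.9  101.1] F [ 0.4 -0.1 -0.4] w 0.262 g 59.7
 shift rows [3.88 7.28 0.  ] | 7.9  turn rows [0.   0.04 2.26]
 shift in target axes [5.69 5.98 0.03]
```

View pics/g1s.png

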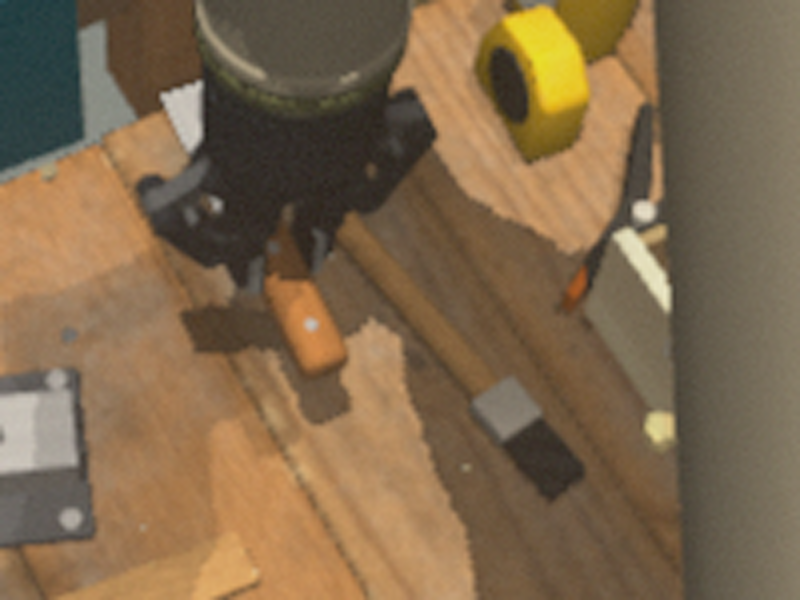

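Emit:
step_arm:
  series:
    - [0.85, 0, -0.2, 0, 0, 0, 0]
    - [0.85, 0.3, -0.2, 0, 0, 0.5, 0]
    - [0.85, 0.5, -0.1, 0, 0, 0.6, 0]
    - [0.75, 0.55, 0, 0, 0, 0.6, 0]
    - [0.6, 0.7, 0, 0, 0, 0.57, 0]
    - [0.5, 0.8, 0, 0, 0, 0, 0]
    - [0.4, 0.85, 0, 0, 0, 0, 0]
    - [0.3, 0.85, 0, 0, 0, 0, 0]
    - [0, 0.8, 0, 0, 0, 0, 0]
    - [0, 0, 0, 0, 0, 0, 0]

```text
clock: 4.53
position: [391.9, 124.7, 116.8]
tool_rot: [0.001, 0.178, 0.984, 0.001]
force: [1.7, -0.1, -1.2]
width: 0.261
grip_force: 59.7
```

```bash
python3 - <<'E'
from h import *
to([416.2,169.7,65],-.365)
E
```

```text
t 4.53 pos [391.9 124.7 116.8] F [ 1.7 -0.1 -1.2] w 0.261 g 59.7
 shift rows [-0.17  1.26  1.3 ] | 1.7  turn rows [0.03 0.01 0.06]
 shift in target axes [-0.17  1.27  1.3 ]
```

Emit:
step_arm:
  series:
    - [-0.1, 0.6, 0.3, 0, 0, 0.06, 0]
    - [-0.07, 0.66, 0.3, 0, 0, 0, 0]
    - [0, 0, 0.2, 0, 0, 0, 0]
    - [0, 0, 0, 0, 0, 0, 0]
    - [0, 0, 0, 0, 0, 0, 0]

```text
clock: 4.95
position: [413.3, 161.9, 84.6]
tool_rot: [-0.001, 0.186, 0.983, -0.001]
force: [-0.1, -0.6, -1.3]
width: 0.259
grip_force: 59.7
```

```bash
python3 - <<'E'
from h import *
to([416.2,169.7,65],-.365)
t=snapshot("top");s=snapshot("side")
a=cv2.resize(t[190:290,150:270,::-1],None,fx=5,fy=5,interpolation=2)
b=cv2.resize(s[210:310,130:290,::-1],None,fx=5,fy=5,interpolation=2)
cv2.imwrite("pics/p2t.png",a);cv2.imwrite("pics/p2s.png",b)
E
```

```text
t 4.95 pos [413.3 161.9  84.6] F [-0.1 -0.6 -1.3] w 0.259 g 59.7
 shift rows [0.   0.21 0.49] | 0.5  turn rows [-0.02 -0.01 -0.07]
 shift in target axes [0.   0.21 0.49]
```

View pics/p2t.png

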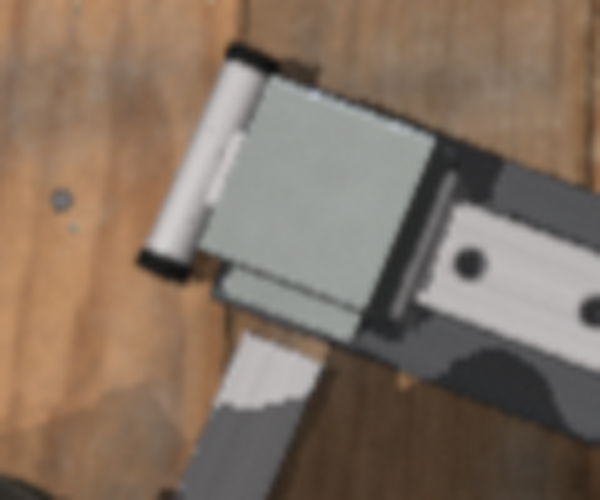

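View pics/p2s.png

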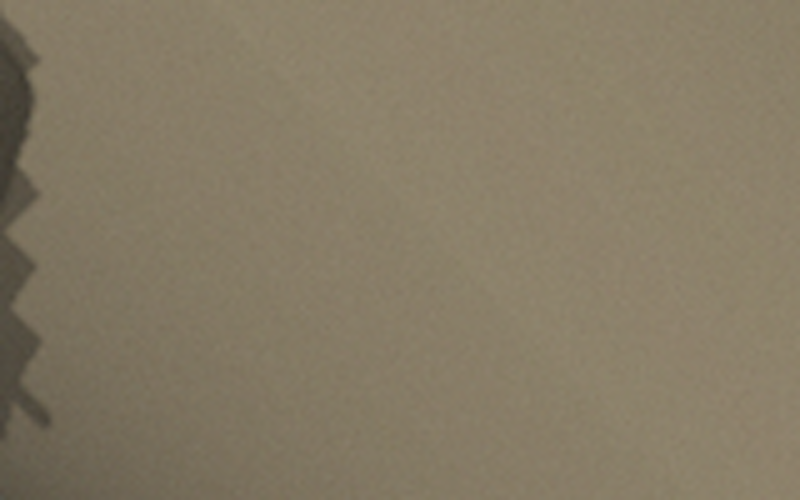

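```bash
python3 - <<'E'
from h import *
p=[]
for i in range(6):
    snapshot("top"); p.append(status.sense()["position"])
p=np.array(p);print(p.round(1))
c=np.array([[245,332],[330,352]])/5+[150,190]-.4
for z in (74,78):
    t=np.array([ray("top",x,z) for x in c]); m=t.mean(0); print(z,t.round(1),m.round(1),np.linalg.norm(t[1]-t[0]))
    u=np.array([.934,-.357]);v=np.array([.357,.934]);k=np.array([565.1,112.8]);
    print(((m-k)@u).round(1),((m-k)@v).round(1), ((m-p.mean(0)[:2])@u).round(1),((m-p.mean(0)[:2])@v).round(1))
# lip pixels check
for x in ((230,295),(358,340)):
    r=ray("top",np.array(x)/5+[150,190]-.4,55); print(((r-k)@u).round(1),((r-k)@v).round(1))
E
```

```text
[[413.9 161.8  85.7]
 [414.1 162.   85.9]
 [414.3 162.2  85.9]
 [414.4 162.3  85.9]
 [414.4 162.5  85.9]
 [414.4 162.6  85.9]]
74 [[516.8 138.9]
 [509.9 108.6]] [513.3 123.7] 31.070569527366047
-52.2 -8.3 106.3 -0.6
78 [[516.3 137.8]
 [509.4 107.7]] [512.8 122.7] 30.929268052929867
-52.4 -9.4 106.1 -1.7
-43.4 23.1
-41.7 -26.5
```

Emit:
step_arm:
  series:
    - [0, 0.21, 0.3, 0, 0, -0.05, 0]
    - [0, 0, 0.3, 0, 0, 0, 0]
    - [0, 0, 0.14, 0, 0, 0, 0]
    - [0, 0, 0, 0, 0, 0, 0]
    - [0, 0, 0, 0, 0, 0, 0]
    - [0, 0, 0, 0, 0, 0, 0]

```text
clock: 5.85
position: [417.4, 170.4, 56.2]
tool_rot: [0.0, 0.183, 0.983, -0.0]
force: [0.2, -0.6, -1.2]
width: 0.259
grip_force: 59.7
```

```bash
python3 - <<'E'
from h import *
u=np.array([.934,-.357]);k=np.array([565.1,112.8])
for i in range(4): t=snapshot("top")
to([*(k-(24+106)*u),56.3],-.365)
cv2.imwrite("pics/p3t.png",cv2.resize(t[190:290,150:270,::-1],None,fx=5,fy=5,interpolation=2))
E
```

```text
t 6.05 pos [417.6 170.7  56.3] F [ 0.4  1.4 -1.8] w 0.259 g 59.7
 shift rows [-0.71 -0.03  0.  ] | 0.7  turn rows [ 0.    0.   -0.02]
 shift in target axes [-0.71 -0.03  0.  ]
```

View pics/p3t.png

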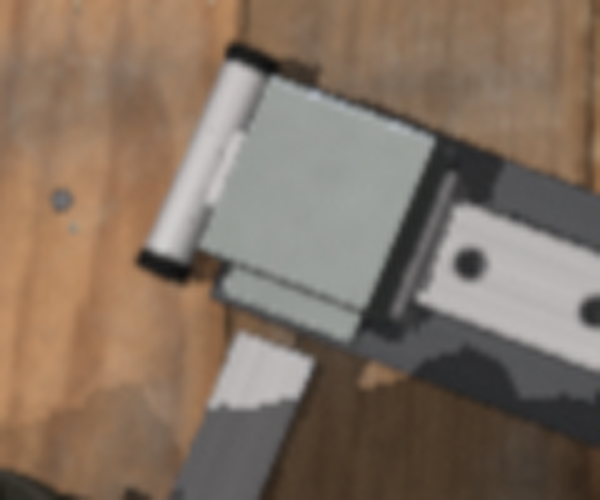

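Emit:
step_arm:
  series:
    - [-0.2, 0, 0, 0, 0, 0, 0]
    - [-0.15, 0, 0, 0, 0, 0, 0]
    - [-0.1, 0, 0, 0, 0, 0, 0]
    - [0, 0, 0, 0, 0, 0, 0]

```text
clock: 6.38
position: [435.7, 163.8, 56.0]
tool_rot: [0.001, 0.183, 0.983, 0.0]
force: [-0.5, 0.7, -0.3]
width: 0.259
grip_force: 59.7
```

Emit:
step_arm:
  series:
    - [-0.15, 0, 0, 0, 0, 0, 0]
    - [-0.1, 0, 0, 0, 0, 0, 0]
    - [0, 0, 0, 0, 0, 0, 0]

```text
clock: 6.63
position: [444.6, 160.3, 55.9]
tool_rot: [0.0, 0.183, 0.983, 0.0]
force: [-0.2, -0.8, -1.1]
width: 0.26
grip_force: 59.7
```

```bash
python3 - <<'E'
from h import *
u=np.array([.934,-.357]);k=np.array([565.1,112.8])
to([*(k-(24+106)*u),56.3],-.365)
E
```

```text
t 6.63 pos [444.6 160.3  55.9] F [-0.2 -0.8 -1.1] w 0.26 g 59.7
 shift rows [ 0.01 -0.03 -0.01] | 0.0  turn rows [ 0.    0.01 -0.03]
 shift in target axes [ 0.01 -0.03 -0.01]
```

Emit:
step_arm:
  series:
    - [0, 0, -0.15, 0, 0, 0, 0]
    - [0, 0, -0.15, 0, 0, 0, 0]
    - [0, 0, -0.15, 0, 0, 0, 0]
    - [-0.17, 0, -0.15, 0, 0, 0, 0]
    - [-0.1, 0, -0.12, 0, 0, 0, 0]
    - [-0.1, 0, -0.13, 0, 0, 0, 0]
    - [0, 0, 0, 0, 0, 0, 0]

```text
clock: 7.22
position: [458.9, 155.1, 91.1]
tool_rot: [0.001, 0.183, 0.983, 0.001]
force: [-0.2, -0.0, -0.4]
width: 0.263
grip_force: 59.7
```

```bash
python3 - <<'E'
from h import *
u=np.array([.934,-.357]);k=np.array([565.1,112.8])
t=snapshot("top")
to([*(k-(9+106)*u),90.3],-.365)
cv2.imwrite("pics/p4t.png",cv2.resize(t[190:290,150:270,::-1],None,fx=5,fy=5,interpolation=2))
E
```

```text
t 7.27 pos [458.3 155.2  90.6] F [ 0.4  0.3 -2.6] w 0.265 g 59.7
 shift rows [ 0.   -0.04  0.01] | 0.0  turn rows [ 0.01  0.01 -0.03]
 shift in target axes [ 0.   -0.04  0.01]
```

View pics/p4t.png

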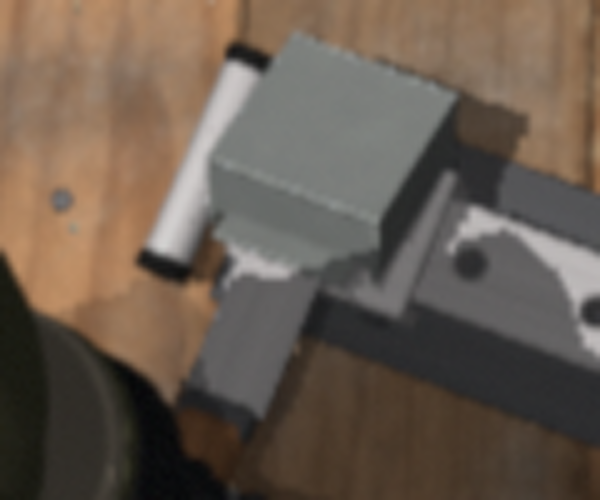

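Emit:
step_arm:
  series:
    - [-0.14, 0, -0.13, 0, 0, 0, 0]
    - [-0.15, 0, -0.12, 0, 0, 0, 0]
    - [-0.14, 0, -0.1, 0, 0, 0, 0]
    - [-0.14, 0, -0.1, 0, 0, 0, 0]
    - [-0.15, 0, -0.07, 0, 0, 0, 0]
    - [-0.18, 0, -0.07, 0, 0, 0, 0]
    - [-0.25, 0, -0.06, 0, 0, 0, 0]
    - [-0.3, 0, -0.03, 0, 0, 0, 0]
    - [-0.3, 0, 0, 0, 0, 0, 0]
    - [0, 0, 0, 0, 0, 0, 0]

```text
clock: 8.1
position: [524.9, 128.9, 116.9]
tool_rot: [0.0, 0.184, 0.983, -0.0]
force: [-0.4, 1.4, -4.7]
width: 0.26
grip_force: 59.2
```

```bash
python3 - <<'E'
from h import *
u=np.array([.934,-.357]);k=np.array([565.1,112.8])
p=status.sense(); print(p["position"],p["force"])
t0=snapshot("top"); 
for i in range(6): t=snapshot("top")
cv2.imwrite("pics/p5t.png",t[:,:,::-1])
print("diff",cv2.absdiff(t0,t)[150:300,150:300].max(axis=2).mean())
o=t0
# where roof-grey/green pixels are
c=t[150:300,150:300].astype(int); m=(abs(c-np.array([150,160,148])).max(2)<22)
ys,xs=np.nonzero(m); print(m.sum(), xs.mean()+150, ys.mean()+150)
E
```

```text
[524.9400028  128.93928581 116.86491944] [-0.42815217  1.35314679 -4.6903955 ]
diff 4.470755555555556
545 219.67522935779817 195.78715596330275
```

Emit:
step_arm:
  series:
    - [0.3, 0, -0.05, 0, 0, 0, 0]
    - [0.5, 0, 0, 0, 0, 0, 0]
    - [0.7, 0, 0, 0, 0, 0, 0]
    - [0.7, 0, 0, 0, 0, 0, 0]
    - [0.5, -0.3, 0, 0, 0, 0, 0]
    - [0, 0, 0, 0, 0, 0, 0]

```text
clock: 8.95
position: [411.5, 157.5, 119.3]
tool_rot: [-0.002, 0.181, 0.983, -0.001]
force: [-1.3, -0.9, -1.7]
width: 0.261
grip_force: 59.7
```

```bash
python3 - <<'E'
from h import *
p=status.sense(); print(p["position"],p["force"])
t=snapshot("top"); s=snapshot("side")
a=cv2.resize(t[170:290,150:270,::-1],(500,500),interpolation=2)
b=cv2.resize(s[180:300,160:280,::-1],(300,300),interpolation=2)
cv2.imwrite("pics/p6.png",np.hstack([a,np.vstack([b,np.zeros((200,300,3),np.uint8)])]))
E
```

```text
[411.51661288 157.47496466 119.26897187] [-1.33097438 -0.85345663 -1.73414558]
```

View pics/p6.png

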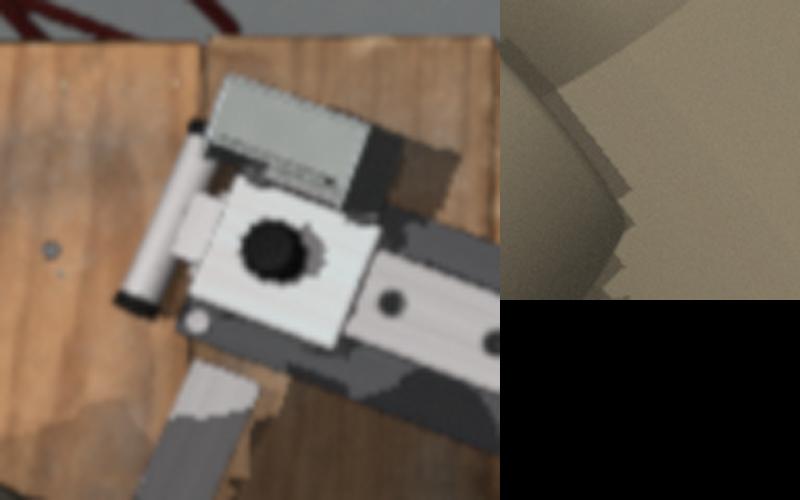

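Emit:
step_arm:
  series:
    - [-0.2, -0.6, 0, 0, 0, 0, 0]
    - [-0.33, -0.85, 0, 0, 0, 0, 0]
    - [-0.33, -0.85, 0, 0, 0, 0, 0]
    - [-0.33, -0.85, 0, 0, 0, 0, 0]
    - [-0.33, -0.85, 0, 0, 0, 0, 0]
    - [-0.33, -0.85, 0, 0, 0, 0, 0]
    - [-0.33, -0.85, 0, 0, 0, -0.5, 0]
    - [-0.2, -0.6, 0, 0, 0, -0.8, 0]
    - [0, 0, 0, 0, 0, -0.8, 0]
    - [0, 0, 0, 0, 0, 0, 0]

```text
clock: 9.88
position: [418.2, -113.9, 119.3]
tool_rot: [0.001, 0.058, 0.998, -0.0]
force: [1.1, 0.6, -0.3]
width: 0.263
grip_force: 59.7
```

```bash
python3 - <<'E'
from h import *
to([525,-128,30],-.0925)
u=np.array([.934,-.357]);v=np.array([.357,.934]);k=np.array([565.1,112.8])
for a,b in (((95,67),(45,208)),((40,203),(45,345)),((68,135),(45,276))):
    X=tri(np.array(a)/3.2+[170,180]-.3,np.array(b)/3.2+[180,180]-.3)[0]; print(X.round(1),((X[:2]-k)@u).round(1),((X[:2]-k)@v).round(1))
t=snapshot("top"); c=t[200:260,190:245].astype(int).max(2)<45
l,n,st,ce=cv2.connectedComponentsWithStats(c.astype(np.uint8))[0:4] if 0 else cv2.connectedComponentsWithStats(c.astype(np.uint8))
for i in range(1,l):
    if n is not None and st[i,4]>30:
        px=ce[i]+[190,200]; X=ray("top",px,70); print(st[i],px.round(1),X.round(1),((X-k)@u).round(1),((X-k)@v).round(1))
E
```

```text
t 9.88 pos [ 418.2 -113.9  119.3] F [ 1.1  0.6 -0.3] w 0.263 g 59.7
 shift rows [-2.69 -0.04  2.24] | 3.4  turn rows [-0.    0.02 -0.2 ]
 shift in target axes [-2.69 -0.1   2.23]
[623.8 149.3  44.9] 41.8 55.1
[545.8 180.3  36.6] -42.1 56.1
[585.1 164.9  39.5] 0.0 55.8
[52  0  3 24 57] [242.9 210.3] [599.9  63.8] 50.0 -33.4
[ 19  24  14  13 153] [215.5 230.2] [563.8 111.5] -0.8 -1.6
```

Emit:
step_arm:
  series:
    - [-0.6, -0.02, 0.2, 0, 0, -0.2, 0]
    - [-0.7, -0.02, 0.5, 0, 0, 0, 0]
    - [-0.7, -0.02, 0.6, 0, 0, 0, 0]
    - [-0.69, -0.03, 0.6, 0, 0, 0, 0]
    - [0, 0, 0.34, 0, 0, 0, 0]
    - [0, 0, 0, 0, 0, 0, 0]
    - [0, 0, 0, 0, 0, 0, 0]
    - [0, 0, 0, 0, 0, 0, 0]

```text
clock: 10.6
position: [523.5, -124.8, 30.1]
tool_rot: [-0.0, 0.046, 0.999, -0.0]
force: [-0.0, -0.4, -1.5]
width: 0.262
grip_force: 59.7
```

```bash
python3 - <<'E'
from h import *
to([525,-128,18],-.0925)
E
```

```text
t 10.6 pos [ 523.5 -124.8   30.1] F [-0.  -0.4 -1.5] w 0.262 g 59.7
 shift rows [-0.04 -0.08  0.3 ] | 0.3  turn rows [-0.   -0.01  0.01]
 shift in target axes [-0.04 -0.08  0.3 ]
```

Lower gently, in small steps, then release.

Emit:
step_arm:
  series:
    - [0, 0, 0.15, 0, 0, 0, 0]
    - [0, 0, 0.12, 0, 0, 0, 0]
    - [0, 0, 0.03, 0, 0, 0, 0]
    - [0, 0, 0, 0, 0, 0, 0]
    - [0, 0, 0, 0, 0, 0, 0]

```text
clock: 11.02
position: [523.6, -125.5, 18.5]
tool_rot: [0.0, 0.046, 0.999, 0.0]
force: [-3.6, 1.3, 10.3]
width: 0.262
grip_force: 61.6
```

Emit:
step_arm:
  series:
    - [0, 0, 0, 0, 0, 0, 0.35]
    - [0, 0, 0, 0, 0, 0, 0.5]
    - [0, 0, 0, 0, 0, 0, 0.55]
    - [0, 0, 0, 0, 0, 0, 0.55]
    - [0, 0, -0.3, 0, 0, 0, 0.55]
    - [0, 0, -0.6, 0, 0, 0, 0.55]
    - [0, 0, -0.9, 0, 0, 0, 0.55]
    - [0, 0, -0.9, 0, 0, 0, 0.55]
    - [0, 0, -0.9, 0, 0, 0, 0.55]
    - [0, 0, 0, 0, 0, 0, 0.55]

```text
clock: 11.85
position: [526.6, -126.2, 168.3]
tool_rot: [0.004, 0.046, 0.999, -0.001]
force: [0.5, 0.3, -0.5]
width: 0.554
grip_force: 0.0
```

```bash
python3 - <<'E'
from h import *
to([564.7,112.2,150],-.365)
t0=cv2.imread("pics/side0.png")[:,:,::-1]; s=snapshot("side"); t=snapshot("top")
# rivets of the scraper: bright blobs near the old places
for n,im,pts in (("top",t,((577,244,170),(570,318,170))),("side",s,((536,169,180),(564,229,180)))):
    for a,b,o in pts:
        cx,cy=a/3.2+o-.3,b/3.2+180-.3
        w=im[int(cy)-6:int(cy)+7,int(cx)-6:int(cx)+7].astype(int).min(2); y,x=np.unravel_index(w.argmax(),w.shape); print(n,round(cx,1),round(cy,1),"->",x+int(cx)-6,y+int(cy)-6,w.max())
E
```

```text
t 11.85 pos [ 526.6 -126.2  168.3] F [ 0.5  0.3 -0.5] w 0.554 g 0.0
 shift rows [-0.4   6.02  0.46] | 5.8  turn rows [0.01 0.08 2.27]
 shift in target axes [1.24 5.91 0.46]
top 350.0 255.9 -> 351 249 87
top 347.8 279.1 -> 345 274 88
side 347.2 232.5 -> 345 233 156
side 355.9 251.3 -> 354 252 181
```

Emit:
step_arm:
  series:
    - [-0.05, 0.6, 0, 0, 0, 0, 0.55]
    - [-0.05, 0.9, 0, 0, 0, 0, 0.55]
    - [-0.1, 0.9, 0, 0, 0, 0, 0.55]
    - [-0.1, 0.9, 0, 0, 0, 0, 0.55]
    - [-0.1, 0.9, 0, 0, 0, 0, 0.55]
    - [0, 0.9, 0, 0, 0, 0, 0.55]
    - [0, 0.6, 0.2, 0, 0, 0.7, 0.55]
    - [0, 0.3, 0.2, 0, 0, 0.8, 0.55]
    - [0, 0, 0, 0, 0, 0.77, 0.55]
    - [0, 0, 0, 0, 0, 0, 0.55]

```text
clock: 12.78
position: [561.8, 113.0, 143.8]
tool_rot: [-0.001, 0.182, 0.983, -0.001]
force: [-0.7, -0.5, -0.1]
width: 0.55
grip_force: 0.0
```

Emit:
step_arm:
  series:
    - [0, 0, 0, 0, 0, 0, 0.55]
    - [0, 0, 0, 0, 0, 0, 0.55]

```text
clock: 12.95
position: [562.7, 111.1, 145.1]
tool_rot: [-0.0, 0.18, 0.984, -0.0]
force: [-0.1, -0.1, 0.5]
width: 0.551
grip_force: 0.0
```

```bash
python3 - <<'E'
from h import *
to([564.7,112.2,100],-.365)
E
```

```text
t 12.95 pos [562.7 111.1 145.1] F [-0.1 -0.1  0.5] w 0.551 g 0.0
 shift rows [-0.04  0.05  1.13] | 1.1  turn rows [-0.01 -0.    0.03]
 shift in target axes [-0.04  0.04  1.13]
```

Emit:
step_arm:
  series:
    - [-0.04, 0.04, 0.4, 0, 0, 0.03, 0.55]
    - [0, 0, 0.5, 0, 0, 0, 0.55]
    - [0, 0, 0.5, 0, 0, 0, 0.55]
    - [0, 0, 0.4, 0, 0, 0, 0.55]
    - [0, 0, 0.28, 0, 0, 0, 0.55]
    - [0, 0, 0, 0, 0, 0, 0.55]
    - [0, 0, 0, 0, 0, 0, 0.55]

```text
clock: 13.53
position: [565.0, 112.1, 62.2]
tool_rot: [-0.0, 0.183, 0.983, -0.0]
force: [-0.3, 0.1, -0.3]
width: 0.552
grip_force: 0.0
```

```bash
python3 - <<'E'
from h import *
to([564.7,112.2,62],-.365)
E
```

```text
t 13.53 pos [565.  112.1  62.2] F [-0.3  0.1 -0.3] w 0.552 g 0.0
 shift rows [0.01 0.   0.  ] | 0.0  turn rows [-0.   -0.01 -0.02]
 shift in target axes [0.01 0.   0.  ]
```

Emit:
step_arm:
  series:
    - [0, 0, 0, 0, 0, 0, 0.4]
    - [0, 0, 0, 0, 0, 0, 0.3]
    - [0, 0, 0, 0, 0, 0, 0]
    - [0, 0, 0, 0, 0, 0, 0]
    - [0, 0, 0, 0, 0, 0, 0]
    - [0, 0, 0, 0, 0, 0, 0]

```text
clock: 14.03
position: [565.8, 112.8, 63.6]
tool_rot: [0.001, 0.183, 0.983, 0.0]
force: [-0.6, -0.1, 6.4]
width: 0.272
grip_force: 58.7
```

Emit:
step_arm:
  series:
    - [0, 0, -0.12, 0, 0, 0, 0]
    - [0, 0, -0.12, 0, 0, 0, 0]
    - [0, 0, -0.11, 0, 0, 0, 0]
    - [0, 0, 0, 0, 0, 0, 0]
    - [0, 0, 0, 0, 0, 0, 0]

```text
clock: 14.45
position: [565.6, 112.8, 76.7]
tool_rot: [0.001, 0.183, 0.983, 0.0]
force: [3.5, -0.5, -6.3]
width: 0.271
grip_force: 59.1
```

Emit:
step_arm:
  series:
    - [0, 0, -0.03, 0, 0, 0, 0]
    - [0, 0, 0, 0, 0, 0, 0]
    - [0, -0.05, 0, 0, 0, 0, 0]
    - [0, -0.05, 0, 0, 0, 0, 0]
    - [0, -0.05, 0, 0, 0, 0, 0]
    - [0, 0, 0, 0, 0, 0, 0]
    - [0, 0, 0, 0, 0, 0, 0]

```text
clock: 15.03
position: [563.0, 106.2, 77.4]
tool_rot: [0.0, 0.183, 0.983, -0.0]
force: [4.6, -2.1, -6.9]
width: 0.272
grip_force: 59.1
```

Emit:
step_arm:
  series:
    - [-0.01, -0.15, 0, 0, 0, 0, 0]
    - [0, -0.2, 0, 0, 0, 0, 0]
    - [0, -0.2, 0, 0, 0, 0, 0]
    - [0, -0.2, 0, 0, 0, 0, 0]
    - [0, -0.15, 0, 0, 0, 0, 0]
    - [0, -0.1, 0, 0, 0, 0, 0]
    - [0, 0, 0, 0, 0, 0, 0]
    - [0, 0, 0, 0, 0, 0, 0]
    - [0, 0, 0, 0, 0, 0, 0]

```text
clock: 15.78
position: [548.7, 68.2, 77.5]
tool_rot: [0.0, 0.183, 0.983, -0.0]
force: [4.6, -1.8, -6.0]
width: 0.27
grip_force: 59.3
```

```bash
python3 - <<'E'
from h import *
v=np.array([.357,.934])
for i in range(4): snapshot("top")
p=status.sense()["position"][:2]; print("travel",(np.array([565.6,112.8])-p)@v)
to([547.75,66.1,63.6],-.365)
E
```

```text
travel 47.65117391635138
t 15.98 pos [548.7  68.2  77.5] F [ 3.7 -2.8 -6.1] w 0.277 g 59.3
 shift rows [ 0.   -0.06  0.35] | 0.3  turn rows [-0.01  0.   -0.03]
 shift in target axes [ 0.   -0.06  0.35]
```

Emit:
step_arm:
  series:
    - [0, -0.03, 0, 0, 0, 0, 0]
    - [0, -0.03, 0, 0, 0, 0, 0]
    - [0, 0, 0, 0, 0, 0, 0]
    - [0, 0, 0.1, 0, 0, 0, 0]
    - [0, 0, 0.08, 0, 0, 0, 0]
    - [0, 0, 0, 0, 0, 0, 0]
    - [0, 0, 0, 0, 0, 0, 0]

```text
clock: 16.57
position: [548.0, 66.5, 69.9]
tool_rot: [-0.0, 0.183, 0.983, -0.0]
force: [4.5, -3.3, -5.7]
width: 0.27
grip_force: 59.4
```

```bash
python3 - <<'E'
from h import *
v=np.array([.357,.934])
p=status.sense()["position"][:2]; print("travel",(np.array([565.6,112.8])-p)@v)
to([547.75,66.1,63.6],-.365)
E
```

```text
travel 49.55665800685364
t 16.57 pos [548.   66.5  69.9] F [ 4.5 -3.3 -5.7] w 0.27 g 59.4
 shift rows [ 0.   -0.01  0.16] | 0.2  turn rows [-0.01  0.   -0.03]
 shift in target axes [ 0.   -0.01  0.16]
```

Emit:
step_arm:
  series:
    - [0, -0.01, 0.08, 0, 0, 0, 0]
    - [0, 0, 0.08, 0, 0, 0, 0]
    - [0, 0, 0, 0, 0, 0, 0]
    - [0, 0, 0, 0, 0, 0, 0]

```text
clock: 16.9
position: [548.1, 66.7, 63.7]
tool_rot: [0.0, 0.183, 0.983, -0.0]
force: [5.2, -2.3, -3.2]
width: 0.271
grip_force: 59.6
```

Emit:
step_arm:
  series:
    - [0, 0, 0.04, 0, 0, 0, 0]
    - [0, 0, 0, 0, 0, 0, 0]
    - [0, 0, 0, 0, 0, 0, 0]

```text
clock: 17.15
position: [548.4, 67.1, 63.5]
tool_rot: [0.001, 0.183, 0.983, 0.0]
force: [1.8, -1.1, 14.9]
width: 0.273
grip_force: 61.4
```

Emit:
step_arm:
  series:
    - [0, 0, 0, 0, 0, 0, 0]
    - [0, 0, 0, 0, 0, 0, 0]
    - [0, 0, 0, 0, 0, 0, 0]
    - [0, 0, 0, 0, 0, 0, 0]

```text
clock: 17.48
position: [548.4, 67.1, 63.4]
tool_rot: [0.001, 0.183, 0.983, 0.0]
force: [1.4, -1.5, 14.8]
width: 0.277
grip_force: 61.4
```

```bash
python3 -c "
from bench import workorder, status
print(status.sense()['position'],status.sense()['force'])
print(workorder.close_job())"
```

```text
[548.39602004  67.14832584  63.44071779] [ 1.39165177 -1.536356   14.82489079]
the job is handed in; nothing more can be done
None
```

The job is handed in at 17.5 s, with no verdict shown: the scraper levered the cover open and is back flat on the bench, and arm position and force readings put the section at the middle hole with the pin home and the knob still gripped.

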